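# Unload the drilling clamp into a bonded stack of track ties

## Robot

A 6-joint arm with a two-finger parallel gripper is mounted at the origin on the work surface. World frame = base frame: x ahead of the robot, y to its left, z up, the work surface at z = 0. Lengths are in mm, angles in rad, forces in N, time in s.
With the tool pointing down it reaches from about 275 to 750 mm from the base axis. Payload 10.2 kg.
Tool frame: the origin (TCP) lies on the centre line of the jaws, within the pads' length; the fingertips stand 8 mm ahead of it and the grasp point (between the pads) lies 11 mm behind it; x points along the fingers, y is the direction in which the jaws open and shut, and the axes are right-handed (so a half turn about x gives the same grasp; the last joint's range is limited). The gripper opens to 85 mm and grips with 20 to 120 N. Pads are 22 mm wide; open, the fingers measure 114 mm over their backs; the gripper's body (76 mm by 85 mm) begins 54 mm behind the grasp point. The pads swing forward as they close: fully open they stand 13 mm farther back than shut.
Start: joints at [-1.338, 0.313, 1.498, -0, 1.331, -0.223], TCP at [231.084, -471.414, 239.294] pointing down, gripper open.
Joint ranges: [-2.94, 2.94], [-0.97, 2.17], [0.19, 2.56], [-1.23, 4.37], [0.02, 3.11], [-2.88, 2.88]. Speed limits (rad/s): [2.39, 2.39, 3.01, 3.14, 3.14, 3.14].

## Interface

Orientations are given as a unit quaternion [w, x, y, z].
In Python, from rig import ctrl, vision, workorder gives the robot as it stands. The module is installed in compiled form; this text tells all that it offers.
- The arm moves only by the shell command python3 -m jog 'ROWS' [OPENING] [FORCE]. ROWS is JSON, a list that holds one entry, the list of rows, each a list of 6 numbers: the shift along the tool's x, y, z in m, then the turn, a rotation vector about the tool's x, y, z in rad. A call has 1 to 12 rows; each row shifts and turns the commanded pose from where the row before left it, along the tool's axes as they then stand; what a row does not reach is not made up. A row lasts 1/8 s, in which the tool goes at most 62.5 mm and 10.7 degrees, less where a joint would pass 70% of its speed; a pose out of reach is approached as far as the arm can. A call is refused whole if a number of a shift passes 0.0625 or a number of a turn 0.188, either way. A call with a gripper value outside its range is refused whole. OPENING is the closure in counts, from 0 (fully open) to 255 (shut), set as the call begins (- or left out, the last holds). The fingers move at their own pace and stop on an object; FORCE is the grip in N (left out, the last holds). Time passes only in rows, so rows that do not move let the fingers close. It gives the time, the measured TCP pose, the force and the opening at its end, in the units of the state.
- ctrl.sense(): the state, without advancing time (a new reading comes with each control period).
- vision.capture(name): name is "scene" or "top" or "wrist"; returns a dict with "image" (420x560x3 uint8, red, green, blue), "mtx" (3x3 intrinsics, pixels), "R" (3x3) and "t" (3): a world point X has camera coordinates R X + t; the wrist camera has in their place "hand_eye" (4x4, takes a point from camera to tool coordinates, whose origin is the TCP and whose axes are the tool frame's). Camera axes: x right, y down, z forward; pixel columns grow to the right and rows downward; lengths in mm; the calibration is good to about 2 mm. A picture is of the moment at which its call begins: read the wrist's pose just before it. There is no depth.
- workorder.finish_job(): hands the job in, once; it reports no verdict.
The state is a dict: "time_s": time; "joints": joint angles; "dq": joint speeds; "tau": joint torques, N m; "eef_pos": TCP position; "ee_rot": TCP orientation; "force": force on the tool from outside, world axes, zero at the start; "wrist_torque": the same for the moment, N m; "grip_width": opening from 0.0 (shut) to 1.0 (fully open).
Only numpy, scipy, OpenCV 4.12 (cv2) and the standard library are available. Lean on these libraries where they do the work, as an engineer would, in place of code of your own. Each camera call takes 0.05 s, during which the arm holds its last target.

## Task

The tie in the drilling clamp is finished: push the clamp's lever over to lift the pawl off the rack, slide the jaw back and take the tie out. Lay it flat in the gap in the upper course of the stack on the skid, in line and across the joint of the course below, setting it down rather than dropping it, then push the upper course up tight against the yellow end stop so that no gaps are left in it. Leave the lower course, the rail offcut, the screw tin and the drill where they are, and leave the jaw back.

Things in the scene. Friction and masses are not known exactly. Their poses are not given: they have to be found in the camera images.
- clamp: Drilling clamp fixed to the bench: plywood board 240 x 170 mm with a blue-grey cast bed, bed top 20 mm above the bench. Origin on the bench under the board's centre; z up; +x is the way the jaw slides back (from the tie towards the pawl); y is along the clamped tie. The tie lies 60 mm to -x of the origin; the bridge that carries the pawl is 35 to 105 mm to +x of it.
- clamp_seat (a point): Where the middle of the tie's underside rests in the clamp, 32 mm above the bench, on two steel strips 41 to 57 mm either side (along y); between them it is free down to the bed. Two fixed jaw blocks 22 mm wide, 64 mm above the bench, back its -x side 47 to 69 mm either side; between them only a web 32 mm high, 14 mm from the tie: room for a finger at mid-length.
- jaw (a joint): How far the moving jaw is slid back along the clamp's +x, in m: 0 clamped, 0.07 fully back. Jaw block 118 mm long, top 79 mm above the bench; its steel lip covers the tie's upper edge by 8 mm, so the tie lifts out only after the jaw is back. About 3 N of friction; stays where left. With the pawl down it cannot go back more than about 1 mm.
- jaw_knob (a point): Middle of the upright black knob on top of the moving jaw, 105 mm above the bench; the knob stands from 79 to 127 mm above the bench, 16 to 26 mm in diameter, 36 mm to +x of the tie's centre line when clamped. Push or pull it along the clamp's +x to slide the jaw back.
- pawl (a joint): Angle of the ratchet pawl in rad: 0 down in the teeth of the jaw's bar, 0.85 fully lifted (stop). It grows as its lever is pushed towards the clamp's +x. From 0.2 the pawl is clear of the teeth; lift it well past that. The pivot is stiff (about 1.5 N at the ball) and the pawl stays where it is left.
- pawl_knob (a point): Centre of the black ball, 22 mm in diameter, on top of the pawl's red upright lever, 124 mm above the bench when the pawl is down. The pivot, along the clamp's y, is 62 mm below and 13 mm to +x of it; the ball travels 51 mm along +x and ends 11 mm lower when fully lifted. The jaw knob is 102 mm to -x of it when clamped.
- work_tie_mid (a point): Centre of the drilled tie in the clamp, a dark grey plastic block 140 mm long (its y), 48 mm wide (its x), 40 mm high (z), 0.2 to 0.36 kg, with four small dark holes in its top. In the clamp this point is 52 mm above the bench.
- skid: Low wooden skid fixed to the bench, 130 x 315 mm, top 28 mm above the bench. Origin on the bench under the middle of the stack; z up; y along the stack, +y towards the yellow steel end stop, inner face at y = +140 mm, 84 mm wide, top 102 mm above the bench. Finished upper course: half tie centred at y = +105 mm, full tie at 0, half tie at -105 mm, all at x = 0, centres 88 mm high.
- course_mid (a point): Middle of the upper face of the lower course, 68 mm above the bench, on the skid's centre line: here the two full lower ties, laid end to end from the stop, meet. The lower course ends at y = -140 mm of the skid.
- starter_mid (a point): Centre of the half tie (70 mm long along y, 48 mm wide, 40 mm high, about 0.13 kg) already laid in the upper course at the end stop.
- closer_mid (a point): Centre of the other half tie (70 x 48 x 40 mm, about 0.13 kg), lying loosely on the far end of the lower course and overhanging that end by 18 to 26 mm, so that the gap between the half ties is 16 to 26 mm longer than a full tie. It slides on the lower course with 1 N or so and may be a few degrees askew.
- low_a_mid (a point): Centre of the full tie (140 x 48 x 40 mm) of the lower course next to the end stop; loose, rests on the skid.
- low_b_mid (a point): Centre of the other full tie (140 x 48 x 40 mm) of the lower course; loose, rests on the skid.
- rail_cut_mid (a point): Bystander: centre of a steel rail offcut 170 mm long (its y), 34 mm wide, 35 mm high.
- screw_tin_mid (a point): Bystander: centre of a closed round tin, 68 mm in diameter, 75 mm high.
- drill: Bystander: cordless drill, beige and dark grey, standing on its battery, 190 mm high, about 230 mm long; origin under the battery's centre.
Mind the look-alikes: they are no part of the job. Leave any orange look-alike of the part that bears closer_mid alone.

How it is judged (in metres and radians):
On the way, in this order (a step that is already met when the one before it is completed fails the run):
1. the pawl is lifted clear of the rack (joint above 0.3 rad) (value of joint pawl above 0.3 rad), for 0.1 s.
2. the jaw is slid back at least 40 mm with the tie still lying in the clamp (value of joint jaw above 0.04 m and distance between work_tie_mid and clamp below 0.11 m), for 0.1 s.
3. the tie lies released in the gap of the upper course, across the joint below (x of work_tie_mid in the frame of skid between -0.01 and 0.01 m and y of work_tie_mid in the frame of skid between -0.02 and 0.02 m and z of work_tie_mid in the frame of skid between 0.083 and 0.093 m and angle between the y axis of work_tie_mid and the y axis of skid, either way round below 0.12 rad and angle between work_tie_mid's own z axis and vertical below 0.08 rad and contact force between the fingers and work_tie below 0.1 N), for 0.2 s.
At the end, for the whole second after the job is handed in: Upper course flat on the lower (5 mm), in line (7 mm, 0.08 rad) and tight to the stop: tie within 5 mm of centred on the joint, half ties within 4 (starter) and 6 mm (closer) of their places, all at rest; lower ties moved under 10 mm, bystanders under 30 mm, jaw over 40 mm back (x of work_tie_mid in the frame of skid between -0.007 and 0.007 m and y of work_tie_mid in the frame of skid between -0.005 and 0.005 m and z of work_tie_mid in the frame of skid between 0.083 and 0.093 m and angle between the y axis of each of work_tie_mid, starter_mid, closer_mid and the y axis of skid, either way round below 0.08 rad and angle between each of work_tie_mid, starter_mid, closer_mid's own z axis and vertical below 0.08 rad and x of starter_mid in the frame of skid between -0.007 and 0.007 m and y of starter_mid in the frame of skid between 0.101 and 0.109 m and z of starter_mid in the frame of skid between 0.083 and 0.093 m and x of closer_mid in the frame of skid between -0.007 and 0.007 m and y of closer_mid in the frame of skid between -0.111 and -0.099 m and z of closer_mid in the frame of skid between 0.083 and 0.093 m and distance of each of low_a_mid, low_b_mid from where it was at the start of the episode below 0.01 m and value of joint jaw above 0.04 m and distance of each of rail_cut_mid, screw_tin_mid, drill from where it was at the start of the episode below 0.03 m and linear speed of each of work_tie, starter, closer below 0.01 m/s); the robot touches nothing.
It fails at once if the rail offcut is moved by more than 40 mm (distance of rail_cut_mid from where it was at the start of the episode above 0.04 m).
It fails at once if the screw tin is moved by more than 40 mm (distance of screw_tin_mid from where it was at the start of the episode above 0.04 m).
It fails at once if the cordless drill is moved by more than 40 mm (distance of drill from where it was at the start of the episode above 0.04 m).
It fails at once if a tie of the lower course is shifted by more than 15 mm (distance of any of low_a_mid, low_b_mid from where it was at the start of the episode above 0.015 m).
It fails at once if the tie is dropped (it falls faster than 0.6 m/s with no finger touching it) (linear speed of work_tie above 0.6 m/s and contact force between the fingers and work_tie below 0.1 N).
It also fails if it takes over 58 s, if anything falls off the work surface, if the arm or the gripper's body presses on something with over 40 N, if the wrist force passes 120 N, or if a joint passes its speed limit or range.

## Working session

There is one attempt and no reset: what is moved stays moved. The work goes in short steps, Python scripts to look and compute and a shell command to move; the robot and the scene stay as the last step left them, time stands still between calls to the robot, and variables do not carry over. Pictures are saved under pics/ and viewed, and the job is handed in when it is done.

```bash
mkdir -p pics; ls
python3 - <<'E'
from rig import ctrl, vision
import cv2, json, numpy as np
s=ctrl.sense(); print({k:np.round(v,3).tolist() for k,v in s.items()})
for n in ("scene","top","wrist"):
    c=vision.capture(n); cv2.imwrite(f"pics/{n}0.png",c["image"][:,:,::-1])
    print(n,{k:np.round(v,3).tolist() for k,v in c.items() if k!="image"})
E
```

```text
pics
{'time_s': 0.0, 'joints': [-1.338, 0.313, 1.498, 0.0, 1.331, -0.223], 'dq': [-0.001, 0.001, 0.0, -0.001, 0.0, -0.0], 'tau': [-0.001, -41.227, -25.975, -0.0, 0.004, 0.0], 'eef_pos': [231.023, -471.155, 238.73], 'ee_rot': [-0.159, -0.689, -0.16, 0.689], 'force': [-0.342, 0.11, 0.268], 'wrist_torque': [0.03, -0.003, -0.037], 'grip_width': 0.997}
scene {'mtx': [[438.87, 0.0, 283.143], [0.0, 438.87, 218.801], [0.0, 0.0, 1.0]], 'R': [[-0.041, 0.999, 0.005], [0.609, 0.029, -0.793], [-0.793, -0.029, -0.609]], 't': [-23.629, -241.295, 1614.854]}
top {'mtx': [[475.265, 0.0, 276.32], [0.0, 475.265, 205.464], [0.0, 0.0, 1.0]], 'R': [[-0.018, -1.0, 0.005], [-0.998, 0.018, -0.059], [0.059, -0.006, -0.998]], 't': [61.157, 560.572, 1272.158]}
wrist {'mtx': [[355.372, 0.0, 281.848], [0.0, 355.372, 213.996], [0.0, 0.0, 1.0]], 'hand_eye': [[-0.0, -0.293, 0.956, -134.273], [1.0, 0.0, 0.0, -0.469], [-0.0, 0.956, 0.293, -75.439], [0.0, 0.0, 0.0, 1.0]]}
```

View pics/scene0.png

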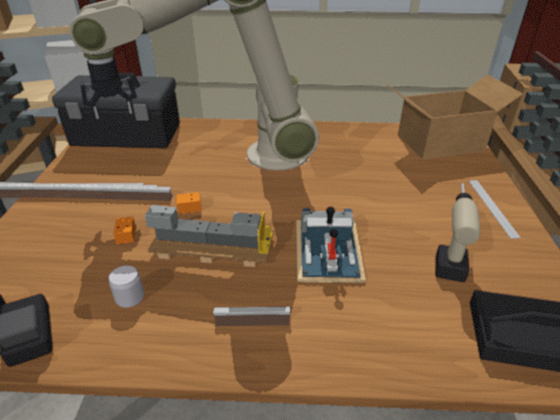

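View pics/top0.png

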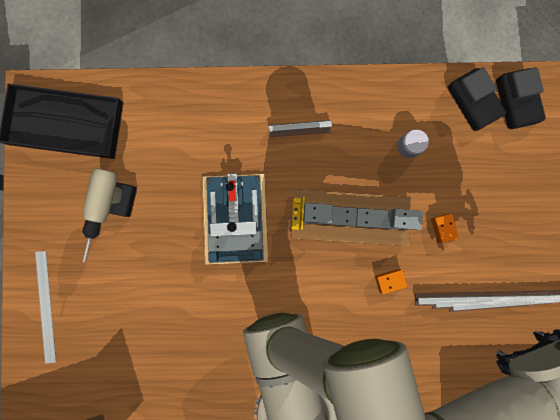

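View pics/wrist0.png

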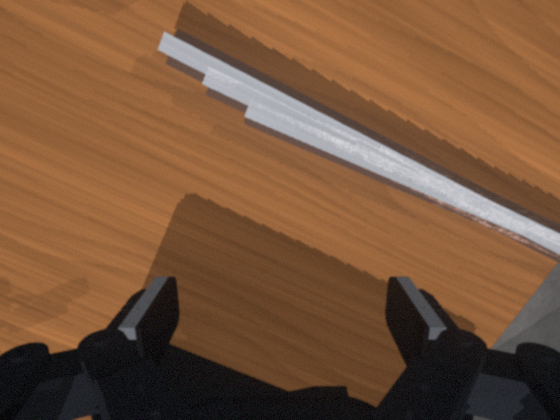

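```bash
cat > h.py <<'E'
import numpy as np, cv2
from rig import ctrl, vision
from scipy.spatial.transform import Rotation as Ro
def Rt(s):
    q=s["ee_rot"]; return Ro.from_quat([q[1],q[2],q[3],q[0]]).as_matrix()
def cam(n):
    s=ctrl.sense(); c=vision.capture(n)
    if n=="wrist":
        H=np.array(c["hand_eye"]); R=Rt(s); Rw=R@H[:3,:3]; C=R@H[:3,3]+np.array(s["eef_pos"])
        c["R"]=Rw.T; c["t"]=-Rw.T@C
    return c
def ray(c,u,v,z):
    R=np.array(c["R"]);t=np.array(c["t"]);K=np.array(c["mtx"])
    C=-R.T@t; d=R.T@np.linalg.inv(K)@np.array([u,v,1.])
    return C+d*(z-C[2])/d[2]
def proj(c,X):
    p=np.array(c["mtx"])@(np.array(c["R"])@np.array(X)+np.array(c["t"])); return p[:2]/p[2]
def save(c,name,box=None,f=1):
    im=c["image"][:,:,::-1]
    if box: im=im[box[1]:box[3],box[0]:box[2]]
    cv2.imwrite("pics/"+name+".png",cv2.resize(im,None,fx=f,fy=f,interpolation=cv2.INTER_CUBIC))
E
python3 - <<'E'
from h import *
c=cam("top"); save(c,"top1",(190,160,460,300),2.9)
c=cam("scene"); save(c,"sc1",(100,180,380,300),2.8)
E
```

```text
(no output)
```

View pics/top1.png

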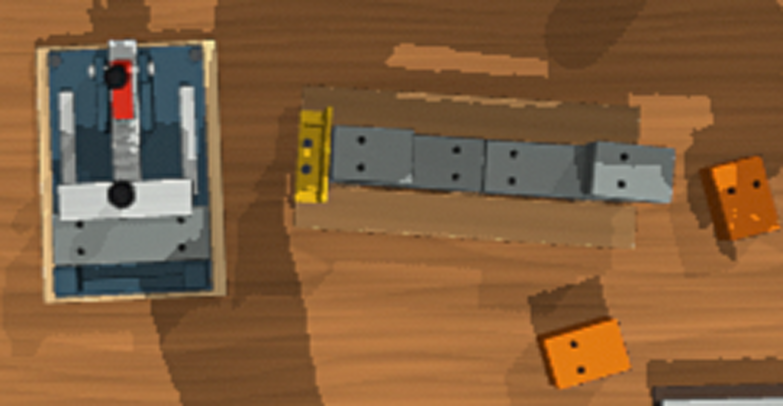

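View pics/sc1.png

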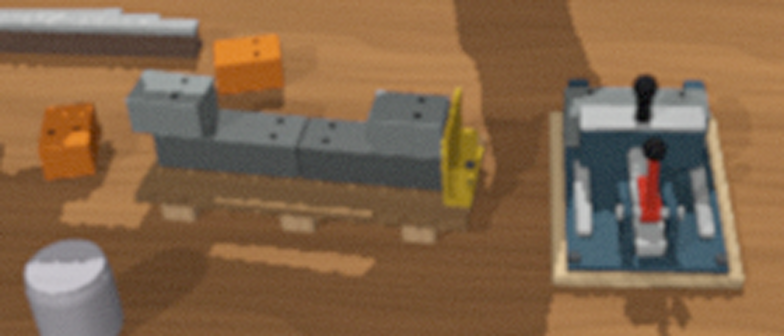

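Candidates for closer_mid: the grey block at top px (408,219), and the orange look-alikes at (445,228) and (391,281). The grey one lies on the lower course's end, so that is the closer. The work tie is the grey drilled block in the clamp at (235,242), not the grey stack ties at (325..385,215). The pawl ball is at (230,186) and the jaw knob at (232,227).

Run:
```python
from h import *
c=cam("top"); d=cam("scene")
o=lambda u,v:(190+u/2.9,160+v/2.9)
for n,(u,v),z in [("pawl ball",(116,77),124),("jawknob",(121,194),127),("tieL",(60,243),72),("tieR",(204,240),72),
  ("board TL",(37,43),8),("board TR",(215,42),8),("board BL",(45,300),8),("board BR",(224,293),8),
  ("hole",(80,225),72),("hole",(181,222),72),("hole",(81,251),72),("hole",(181,248),72),
  ("skid TL",(306,86),28),("TR",(638,107),28),("BR",(634,246),28),("BL",(294,228),28),
  ("starter hole",(361,140),108),("h",(360,167),108),("closer h",(624,157),108),("h",(620,184),108),
  ("joint top",(486,138),68),("joint bot",(484,193),68),("loA h",(456,150),68),("",(455,177),68),("loB h",(513,153),68),("",(511,181),68)]:
    print(n,ray(c,*o(u,v),z).round(1))
K=lambda c:np.array(c["mtx"])@np.c_[c["R"],c["t"]]
def tri(p,q): 
    X=cv2.triangulatePoints(K(c),K(d),np.array(p,float),np.array(q,float)); return (X[:3]/X[3]).ravel().round(1)
print(tri(o(116,77),(100+654/2.8,180+149/2.8)))
```

```text
pawl ball [604.5 165.9 124. ]
jawknob [504.1 162.7 127. ]
tieL [462.4 222.3  72. ]
tieR [462.6  94.2  72. ]
board TL [649.7 250.6   8. ]
board TR [647.7  82.6   8. ]
board BL [408.4 245.4   8. ]
board BR [411.7  78.2   8. ]
hole [478.  204.4  72. ]
hole [479.  114.5  72. ]
hole [454.9 203.7  72. ]
hole [455.9 114.8  72. ]
skid TL [602.6  -1.5  28. ]
TR [ 577.5 -309.5   28. ]
BR [ 448.9 -301.3   28. ]
BL [471.3  12.3  28. ]
starter hole [547.4 -44.5 108. ]
h [523.9 -43.1 108. ]
closer h [ 528.4 -272.7  108. ]
h [ 505.1 -268.4  108. ]
joint top [ 549.2 -160.3   68. ]
joint bot [ 499.9 -157.1   68. ]
loA h [ 538.9 -133.    68. ]
 [ 514.7 -131.5   68. ]
loB h [ 535.3 -184.1   68. ]
 [ 510.2 -181.6   68. ]
[604.8 167.5 122.1]
```

Run:
```python
from h import *
s=ctrl.sense(); print(Rt(s).round(3), s["time_s"])
```

```text
[[-0.     0.44  -0.898]
 [ 0.    -0.898 -0.44 ]
 [-1.    -0.    -0.   ]] 0.35
```

```bash
python3 -m jog '[[[0,0,0,-0.188,0,0],[0,0,0,-0.188,0,0],[0,0,0,-0.188,0,0],[0,0,0,-0.188,0,0],[0,0,0,-0.188,0,0],[0,0,0,-0.188,0,0],[0,0.049,-0.055,0,0,0],[0,0.049,-0.055,0,0,0],[0,0.049,-0.055,0,0,0],[0,0.049,-0.055,0,0,0],[0,0.049,-0.055,0,0,0],[0,0.049,-0.055,0,0,0]]]' 255
python3 -m jog '[[[0,0,0,0,0,0],[0,0,0,0,0,0]]]'
python3 - <<'E'
from h import *
s=ctrl.sense(); print(Rt(s).round(3), s["eef_pos"],s["time_s"],s["joints"])
c=cam("wrist"); save(c,"w1")
np.savez("w1.npz",R=c["R"],t=c["t"],mtx=c["mtx"])
E
```

```text
time_s: 1.85
eef_pos: [478.8, -187.2, 239.5]
ee_rot: [0.503, 0.498, 0.502, -0.498]
force: [1.1, -1.9, 0.1]
grip_width: 0.002
time_s: 2.1
eef_pos: [477.5, -189.2, 239.2]
ee_rot: [0.502, 0.497, 0.503, -0.498]
force: [-0.5, 0.1, 1.0]
grip_width: -0.001
[[-0.    1.    0.01]
 [-0.    0.01 -1.  ]
 [-1.   -0.    0.  ]] [ 477.46476283 -189.19226612  239.16385574] 2.1 [-6.05538785e-01  2.88029529e-01  1.53150271e+00 -3.23880713e-04
  1.32239430e+00 -6.15700244e-01]
```

View pics/w1.png

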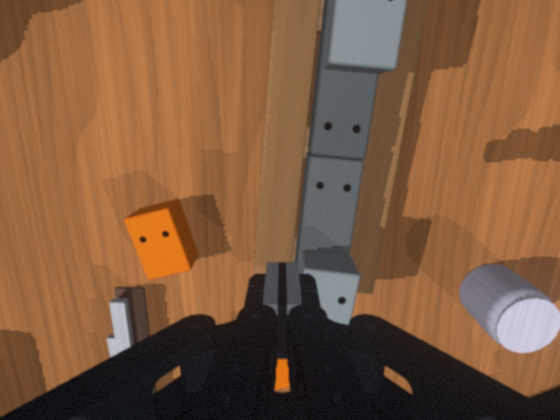

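The stack is seen from above: starter at the top (365,35), the joint at (335,157), closer partly hidden at (330,285). I'll move +Y to get a clear view of all of it.

```bash
python3 -m jog '[[[0,0.02,-0.04,0,0,0],[0,0.02,-0.05,0,0,0],[0,0.01,-0.04,0,0,0],[0,0,0,0,0,0],[0,0,0,0,0,0]]]'
python3 - <<'E'
from h import *
s=ctrl.sense(); print(Rt(s).round(3), s["eef_pos"],s["time_s"])
c=cam("wrist"); save(c,"w2",None,1.4)
np.savez("w2.npz",R=c["R"],t=c["t"],mtx=c["mtx"])
E
```

```text
time_s: 2.78
eef_pos: [526.1, -59.9, 239.3]
ee_rot: [0.502, 0.498, 0.502, -0.498]
force: [-0.3, -0.8, -0.1]
grip_width: 0.003
[[-0.     1.     0.008]
 [-0.     0.008 -1.   ]
 [-1.    -0.     0.   ]] [526.11207999 -59.85714027 239.32484714] 2.775
```

View pics/w2.png

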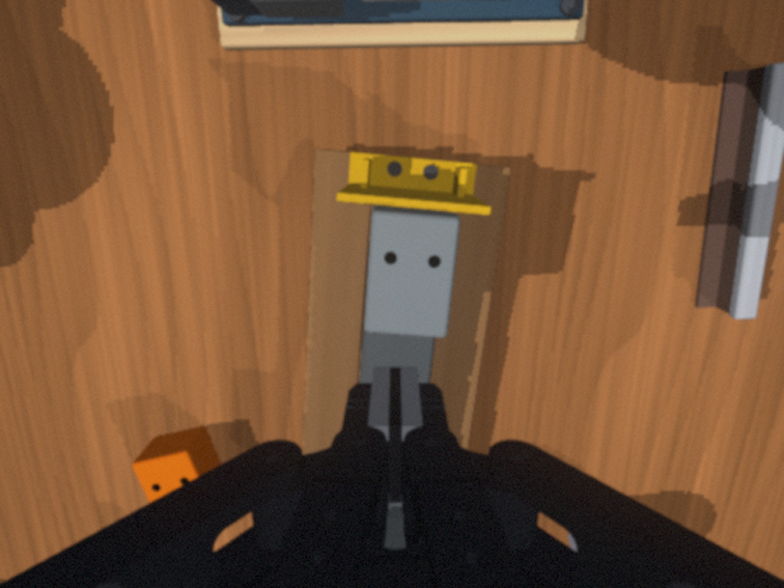

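The starter is at (410,272), with top corners (371,209), (458,214), (365,331) and (446,337). The stop's inner top edge runs (338,200)–(491,212).

Run:
```python
from h import *
c=np.load("w2.npz")
for n,u,v,z in [("st",371,209,108),("st",458,214,108),("st",365,331,108),("st",446,337,108),("hole",390,258,108),("hole",434,261,108),("stopL",338,200,102),("stopR",491,212,102),("skidTL",316,151,28),("skid TR",509,168,28),("skid L",304,440,28)]:
    print(n,ray(c,u/1.4,v/1.4,z).round(1))
c=np.load("w1.npz")
for n,u,v,z in [("st",326,68,108),("st",391,72,108),("jointL",310,155,68),("jointR",361,158,68),("hA",328,127,68),("hA",356,129,68),("hB",320,186,68),("hB",347,188,68),("closer top +y R",357,273,108),("hole",342,300,108)]:
    print(n,ray(c,u,v,z).round(1))
```

```text
st [513.6 -15.9 108. ]
st [559.7 -18.1 108. ]
st [509.8 -84.8 108. ]
st [556.1 -88.  108. ]
hole [523.8 -42.3 108. ]
hole [547.8 -43.7 108. ]
stopL [495.6 -12.  102. ]
stopR [578.3 -17.7 102. ]
skidTL [473.5  12.5  28. ]
skid TR [602.8   2.6  28. ]
skid L [ 455.6 -208.    28. ]
st [507.3 -88.9 108. ]
st [552.7 -91.  108. ]
jointL [ 501.4 -154.4   68. ]
jointR [ 545.2 -156.5   68. ]
hA [ 515.7 -131.    68. ]
hA [ 539.2 -132.3   68. ]
hB [ 511.1 -181.4   68. ]
hB [ 534.9 -183.    68. ]
closer top +y R [ 540.2 -245.3  108. ]
hole [ 529.3 -270.6  108. ]
```

```bash
python3 -m jog '[[[0,0,-0.04,0,0,0],[0,0,-0.06,0,0,0],[0,0,-0.04,0,0,0],[0,0,0,0,0,0],[0,0,0,0,0,0]]]'
python3 - <<'E'
from h import *
s=ctrl.sense(); print(Rt(s).round(3), s["eef_pos"],s["time_s"])
c=cam("wrist"); save(c,"w3",None,1.4)
np.savez("w3.npz",R=c["R"],t=c["t"],mtx=c["mtx"])
E
```

```text
time_s: 3.45
eef_pos: [525.2, 80.1, 239.3]
ee_rot: [0.502, 0.498, 0.502, -0.498]
force: [-0.4, 0.0, -1.0]
grip_width: 0.002
[[-0.     1.     0.008]
 [-0.     0.008 -1.   ]
 [-1.    -0.     0.   ]] [525.16869447  80.08675955 239.26266957] 3.45
```

View pics/w3.png

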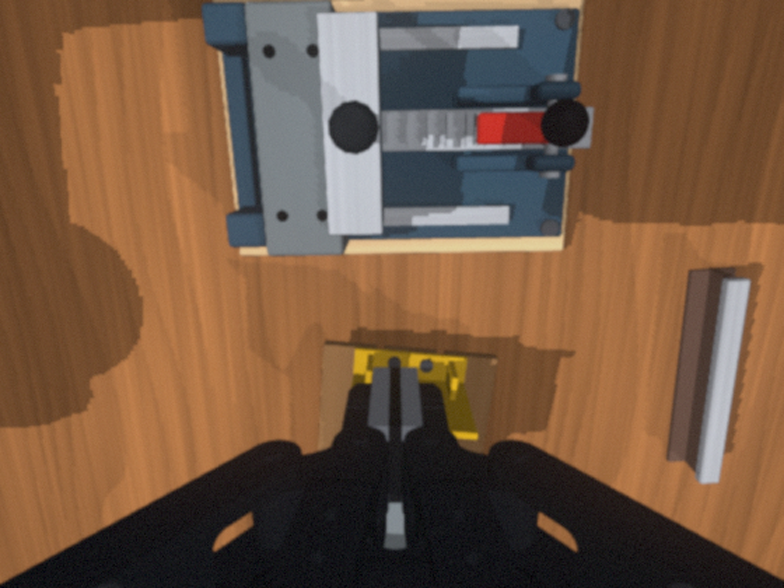

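The clamp is clear: jaw knob (353,127), pawl ball (564,122), tie holes (269,51), (313,51), (283,215) and (322,215).

Run:
```python
from h import *
c=np.load("w3.npz")
for n,u,v,z in [("ball",564,122,124),("knob",353,127,127),("h",269,51,72),("h",313,51,72),("h",283,215,72),("h",322,215,72),("tieend",262,254,72),("tieend",342,254,72)]:
    print(n,ray(c,u/1.4,v/1.4,z).round(1))
```

```text
ball [604.8 167.5 124. ]
knob [505.3 164.3 127. ]
h [455.4 205.3  72. ]
h [479.6 205.5  72. ]
h [457.9 115.7  72. ]
h [481.4 115.9  72. ]
tieend [443.6  91.7  72. ]
tieend [492.9  92.1  72. ]
```

```bash
python3 -m jog '[[[0,0.01,-0.04,0,0,0],[0,0.02,-0.046,0,0,0],[0,0,0,0,0,0],[0.04,0,0,0,0,0],[0.05,0,0,0,0,0],[0.034,0,0,0,0,0],[0,0,0,0,0,0],[0,0,0,0,0,0]]]'
```

```text
time_s: 4.5
eef_pos: [555.1, 166.9, 117.1]
ee_rot: [0.503, 0.498, 0.502, -0.497]
force: [0.1, -0.0, 0.7]
grip_width: -0.002
```

```bash
python3 -m jog '[[[0.003,0.012,0,0,0,0],[0,0.01,0,0,0,0],[0,0.01,0,0,0,0],[0,0.01,0,0,0,0],[0,0.01,0,0,0,0],[0,0.01,0,0,0,0],[0,0.006,0,0,0,0],[0,0,0,0,0,0]]]'
python3 - <<'E'
from h import *
c=cam("wrist"); save(c,"w4",None,1.4)
E
```

```text
time_s: 5.5
eef_pos: [622.6, 168.4, 112.1]
ee_rot: [0.503, 0.498, 0.502, -0.497]
force: [0.2, -0.0, 0.1]
grip_width: -0.004
```

View pics/w4.png

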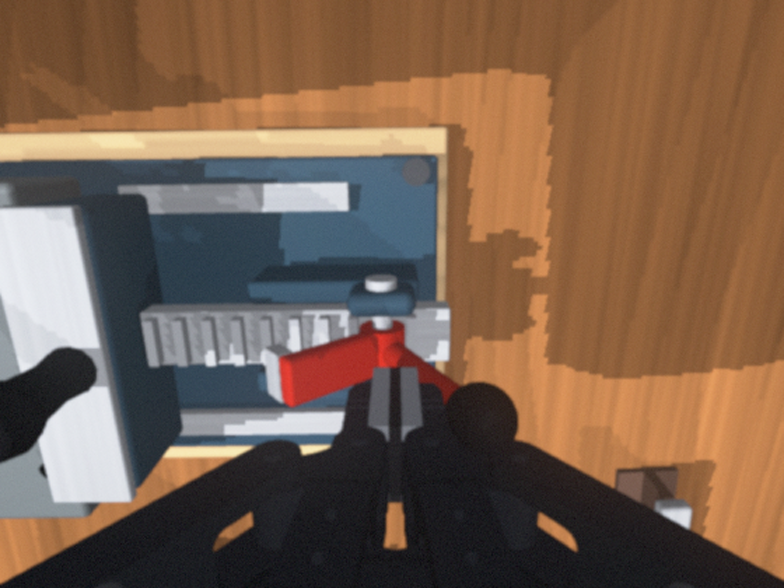

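The pawl is lifted: the red arm is tilted up off the rack at (330,365) and the ball is pushed over to (480,415). Next I'll go over the jaw knob to its -x side.

```bash
python3 -m jog '[[[-0.04,-0.01,0,0,0,0],[0,-0.05,0.001,0,0,0],[0,-0.05,0.001,0,0,0],[0,-0.046,0.001,0,0,0],[0,0,0,0,0,0],[0.03,0,0,0,0,0],[0.022,0,0,0,0,0],[0,0,0,0,0,0],[0,0,0,0,0,0]]]'
python3 - <<'E'
from h import *
c=cam("wrist"); save(c,"w5",None,1.4)
E
```

```text
time_s: 6.68
eef_pos: [467.1, 164.0, 101.3]
ee_rot: [0.503, 0.498, 0.502, -0.497]
force: [0.3, 0.7, 0.5]
grip_width: 0.002
```

View pics/w5.png

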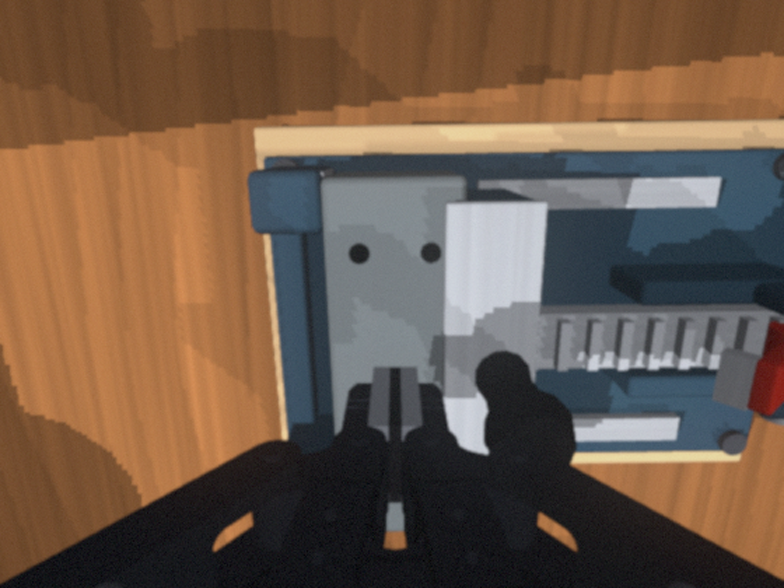

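```bash
python3 -m jog '[[[0.001,0.01,0,0,0,0],[0,0.01,0,0,0,0],[0,0.01,0,0,0,0],[0,0.01,0,0,0,0],[0,0.01,0,0,0,0],[0,0.01,0,0,0,0],[0,0.01,0,0,0,0],[0,0.003,0,0,0,0],[0,0,0,0,0,0]]]'
python3 - <<'E'
from h import *
c=cam("wrist"); save(c,"w6",None,1.4)
E
```

```text
time_s: 7.85
eef_pos: [539.6, 164.5, 99.2]
ee_rot: [0.503, 0.498, 0.502, -0.497]
force: [0.6, -0.1, 0.4]
grip_width: -0.0
```

View pics/w6.png

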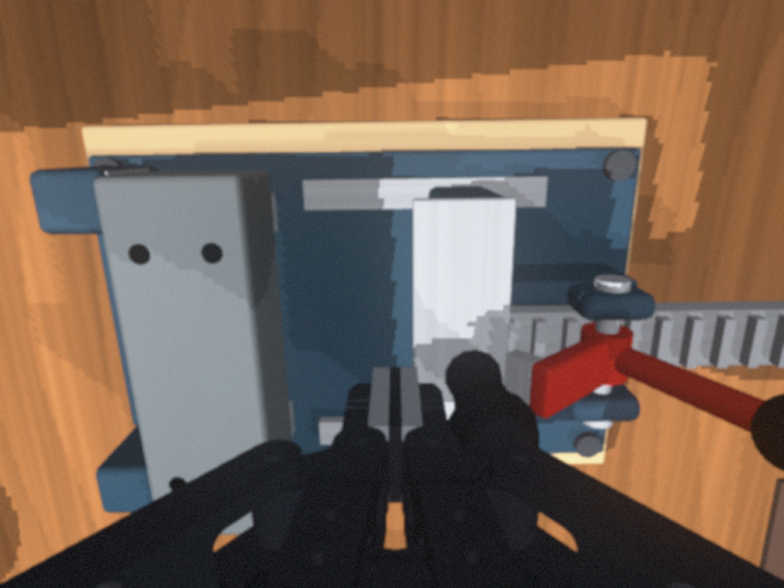

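The jaw is about 62 mm back, its plate at (463,300), and the tie is still seated at (200,330). Now back off, rise, open, and hover over the tie.

```bash
python3 -m jog '[[[0,-0.006,0,0,0,0],[-0.05,0,0,0,0,0],[0,-0.033,0.002,-0.015,0,0],[0,-0.033,0.002,0,0,0],[0,0,0,0,0,0]]]'
python3 -m jog '[[[0.025,0,0,0,0,0],[0.02,0,0,0,0,0],[0,0,0,0,0,0],[0,0,0,0,0,0],[0,0,0,0,0,0]]]' 0
python3 - <<'E'
from h import *
s=ctrl.sense(); print(Rt(s).round(3), s["eef_pos"])
c=cam("wrist"); save(c,"w7",None,1.4)
np.savez("w7.npz",R=c["R"],t=c["t"],mtx=c["mtx"])
E
```

```text
time_s: 8.52
eef_pos: [465.7, 159.5, 149.7]
ee_rot: [0.506, 0.494, 0.506, -0.494]
force: [0.7, -0.0, 0.4]
grip_width: -0.001
time_s: 9.15
eef_pos: [467.9, 159.5, 105.1]
ee_rot: [0.507, 0.494, 0.506, -0.493]
force: [0.0, -0.9, 0.2]
grip_width: 1.003
[[ 0.002  1.     0.025]
 [ 0.     0.025 -1.   ]
 [-1.     0.002 -0.   ]] [467.85159094 159.52788717 105.11428301]
```

View pics/w7.png

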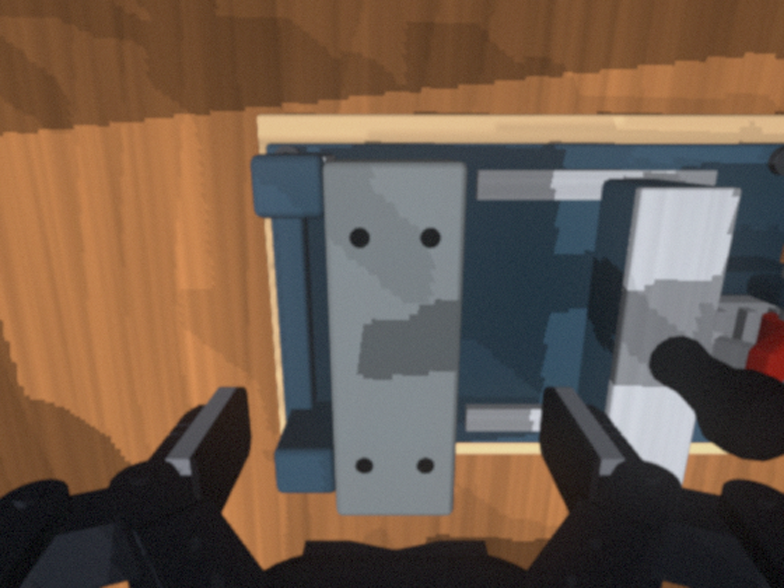

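The open fingers straddle the tie, centred at px 395 and parallel. I'll lower and grip.

```bash
python3 -m jog '[[[0.02,0.001,-0.001,0,0,0],[0.02,0,0,0,0,0],[0.019,0,0,0,0,0],[0,0,0,0,0,0],[0,0,0,0,0,0]]]'
python3 -m jog '[[[0,0,0,0,0,0],[0,0,0,0,0,0],[0,0,0,0,0,0],[0,0,0,0,0,0],[0,0,0,0,0,0]]]' 255 40
python3 - <<'E'
from h import *
c=cam("wrist"); save(c,"w8",None,1.4)
E
```

```text
time_s: 9.82
eef_pos: [468.8, 160.6, 46.2]
ee_rot: [0.507, 0.494, 0.506, -0.493]
force: [-1.1, -0.2, 1.0]
grip_width: 1.001
time_s: 10.45
eef_pos: [468.5, 160.5, 45.9]
ee_rot: [0.506, 0.494, 0.506, -0.493]
force: [-1.4, -1.9, 6.3]
grip_width: 0.556
```

View pics/w8.png

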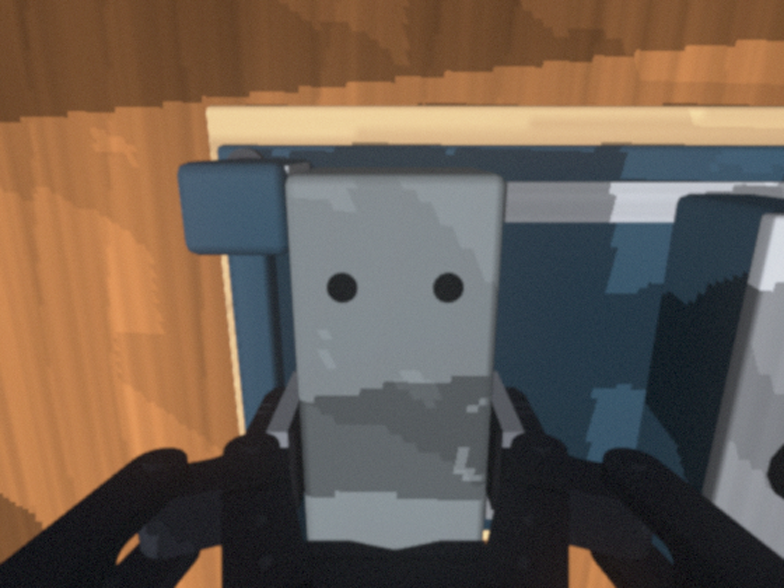

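```bash
python3 -m jog '[[[-0.01,0,0,0,0,0],[-0.03,0,0,0,0,0],[-0.05,0,0,0,0,0],[-0.05,0,0,0,0,0],[0,0,0,0,0,0]]]'
python3 - <<'E'
from h import *
s=ctrl.sense(); print(Rt(s).round(3), s["eef_pos"], s["force"],s["grip_width"])
c=cam("wrist"); save(c,"w9",None,1.4)
for u,v in ((342,287),(448,287),(395,175)): print(ray(c,u/1.4,v/1.4,s["eef_pos"][2]+26).round(1))
E
```

```text
time_s: 11.12
eef_pos: [469.5, 160.7, 188.8]
ee_rot: [0.508, 0.496, 0.505, -0.492]
force: [-0.6, 0.4, -3.4]
grip_width: 0.552
[[ 0.007  1.     0.025]
 [ 0.001  0.025 -1.   ]
 [-1.     0.007 -0.   ]] [469.52662215 160.7132187  188.79082033] [-0.64923266  0.38912943 -3.36342555] 0.5522705481194017
[456.7 205.7 214.8]
[480.6 206.2 214.8]
[468.  230.5 214.8]
```

View pics/w9.png

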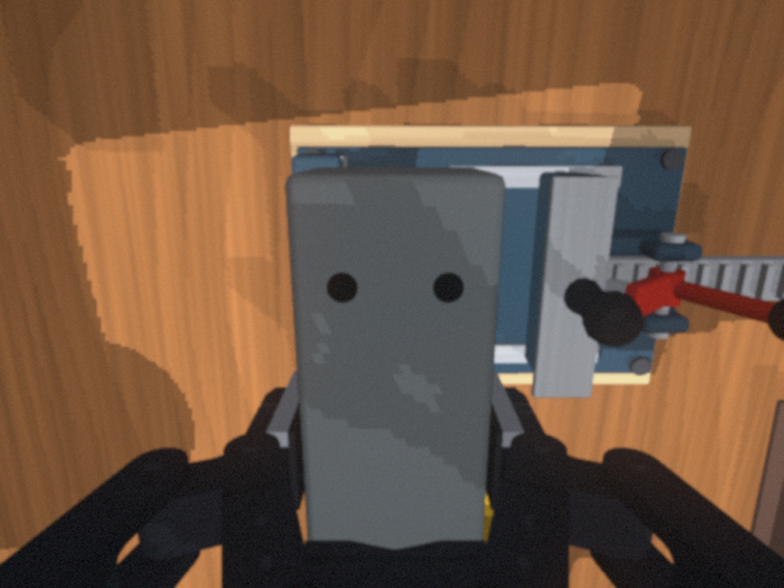

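Run:
```python
from h import *
c=cam("top"); save(c,"top2",(280,170,460,270),4.4)
```

```text
(no output)
```

View pics/top2.png

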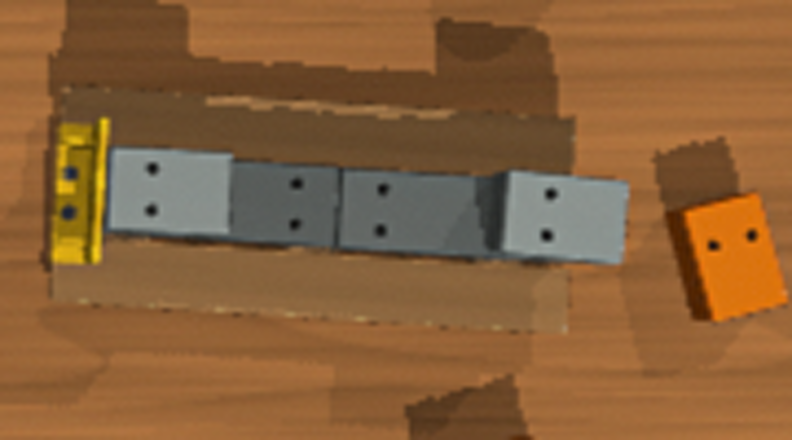

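Run:
```python
from h import *
c=cam("top"); o=lambda u,v:(280+u/4.4,170+v/4.4)
psi=-0.082; O=np.array([525.4,-156]); ex=np.array([np.cos(psi),np.sin(psi)]); ey=np.array([-np.sin(psi),np.cos(psi)])
for n,u,v,z in [("st",109,149,108),("st",232,154,108),("st",231,235,108),("st",109,230,108),("sth",152,168,108),("sth",150,210,108),("cl",508,172,108),("cl",629,182,108),("cl",624,263,108),("cl",501,254,108),("clh",550,194,108),("clh",546,236,108),("hA",296,184,68),("hA",295,224,68),("hB",382,190,68),("hB",380,230,68),("stop",108,119,102),("stop",99,263,102),("seam",340,168,68),("seam",338,247,68),("skid",62,87,28),("skid",574,118,28),("skid",567,331,28),("skid",53,299,28)]:
    p=ray(c,*o(u,v),z); d=p[:2]-O; print(n,p.round(1),"skid",round(d@ex,1),round(d@ey,1))
```

```text
st [558.9 -20.3 108. ] skid 22.3 138.0
st [554.8 -90.7 108. ] skid 23.9 67.5
st [508.5 -88.9 108. ] skid -22.4 65.5
st [512.6 -19.3 108. ] skid -24.0 135.2
sth [547.6 -44.7 108. ] skid 13.0 112.8
sth [523.6 -43.  108. ] skid -11.1 112.5
cl [ 541.6 -248.6  108. ] skid 23.7 -90.9
cl [ 534.6 -317.8  108. ] skid 22.4 -160.5
cl [ 488.3 -313.2  108. ] skid -24.1 -159.7
cl [ 494.8 -243.   108. ] skid -23.4 -89.2
clh [ 528.6 -272.2  108. ] skid 12.7 -115.6
clh [ 504.6 -269.1  108. ] skid -11.5 -114.4
hA [ 538.6 -133.1   68. ] skid 11.3 23.9
hA [ 515.  -131.9   68. ] skid -12.3 23.2
hB [ 534.2 -183.9   68. ] skid 11.0 -27.1
hB [ 510.5 -182.    68. ] skid -12.7 -27.1
stop [576.6 -20.5 102. ] skid 40.0 139.2
stop [493.9 -13.5 102. ] skid -43.0 139.4
seam [ 547.6 -159.4   68. ] skid 22.4 -1.6
seam [ 501.  -156.9   68. ] skid -24.3 -2.9
skid [602.4   2.3  28. ] skid 63.7 164.1
skid [ 577.7 -310.7   28. ] skid 64.8 -149.9
skid [ 447.8 -301.9   28. ] skid -65.3 -151.7
skid [473.1  10.5  28. ] skid -65.8 161.6
```

```bash
python3 -m jog '[[[0,0,0,0.107,0,-0.005],[0,0.009,0.025,0,0,0],[0,0.009,0.04,0,0,0],[0,0.009,0.04,0,0,0],[0,0.009,0.04,0,0,0],[0,0.009,0.04,0,0,0],[0,0.009,0.04,0,0,0],[0,0.009,0.04,0,0,0],[0.02,0.009,0.035,0,0,0],[0.02,0.009,0.021,0,0,0],[0,0,0,0,0,0],[0,0,0,0,0,0]]]'
python3 - <<'E'
from h import *
s=ctrl.sense(); print(Rt(s).round(3), np.round(s["eef_pos"],1), s["grip_width"])
c=cam("wrist"); save(c,"w10",None,1.4)
psi=-0.082; O=np.array([524.7,-157]); d=np.array(s["eef_pos"])[:2]-O; print(d@[np.cos(psi),np.sin(psi)],d@[-np.sin(psi),np.cos(psi)])
E
```

```text
time_s: 12.78
eef_pos: [522.2, -165.3, 144.5]
ee_rot: [-0.477, -0.519, -0.481, 0.521]
force: [-0.1, 1.1, -2.4]
grip_width: 0.554
[[-0.006  0.997 -0.082]
 [ 0.001 -0.082 -0.997]
 [-1.    -0.006 -0.001]] [ 522.2 -165.3  144.5] 0.5536441700225982
-1.8491630573869322 -8.505037461431995
```

View pics/w10.png

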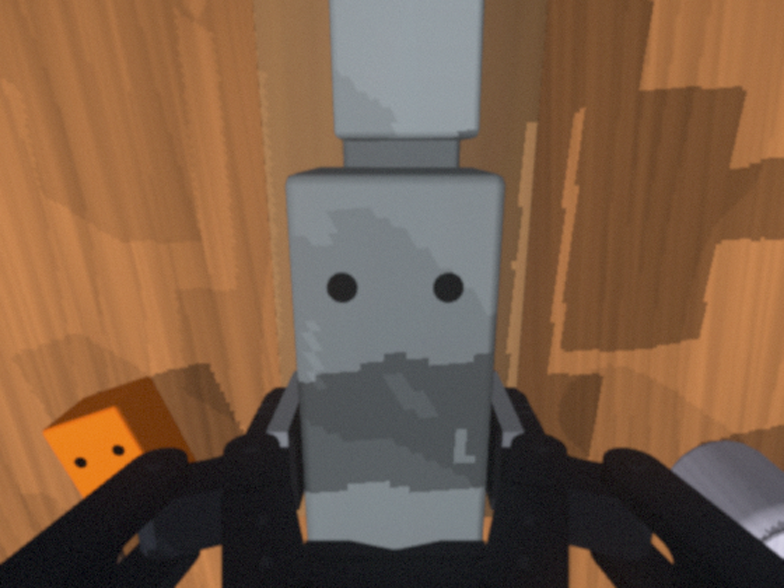

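```bash
python3 -m jog '[[[0.008,0.0025,0,0,0,0.006],[0.01,0,0,0,0,0],[0,0,0,0,0,0],[0,0,0,0,0,0]]]'
python3 - <<'E'
from h import *
s=ctrl.sense(); print(Rt(s).round(3), np.round(s["eef_pos"],1), s["force"])
c=cam("wrist"); save(c,"w11",None,1.4)
c=cam("scene"); save(c,"s11",(130,190,290,280),4.8)
E
```

```text
time_s: 13.32
eef_pos: [525.0, -166.2, 127.0]
ee_rot: [0.479, 0.52, 0.479, -0.52]
force: [-0.0, 0.7, -2.5]
grip_width: 0.556
[[ 0.001  0.997 -0.082]
 [-0.    -0.082 -0.997]
 [-1.     0.001  0.   ]] [ 525.  -166.2  127. ] [-0.02323041  0.66033292 -2.45999238]
```

View pics/w11.png

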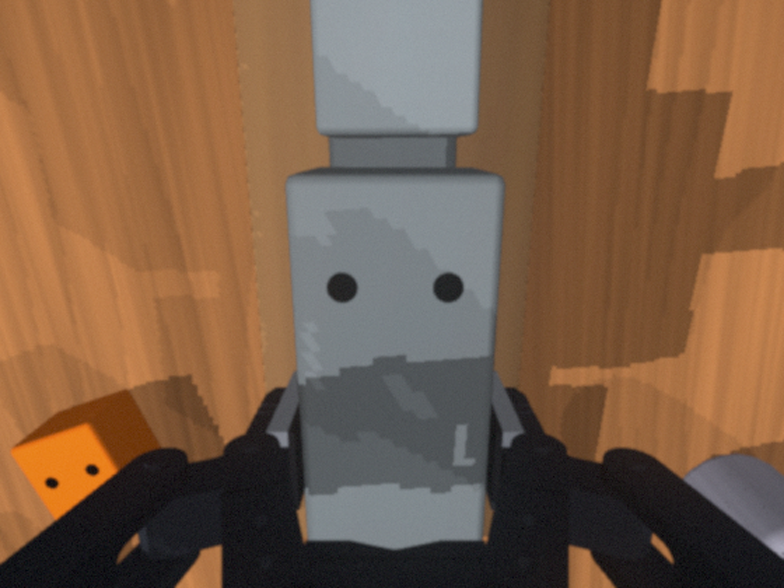

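View pics/s11.png

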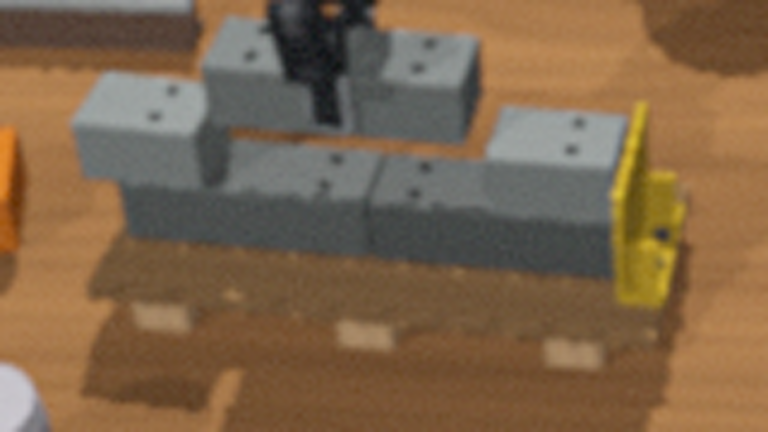

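Starter centred at px 398, lower course at 392, tie at 395: the tie is in line. Lowering.

```bash
python3 -m jog '[[[0.015,0.0005,0,0,0,0],[0.015,0,0,0,0,0],[0.01,0,0,0,0,0],[0.003,0,0,0,0,0],[0,0,0,0,0,0],[0,0,0,0,0,0]]]'
python3 - <<'E'
from h import *
c=cam("wrist"); save(c,"w12",None,1.4)
c=cam("scene"); save(c,"s12",(130,190,290,280),4.8)
E
```

```text
time_s: 14.18
eef_pos: [525.7, -166.5, 84.4]
ee_rot: [0.48, 0.52, 0.478, -0.52]
force: [-0.6, -0.2, -2.7]
grip_width: 0.555
```

View pics/s12.png

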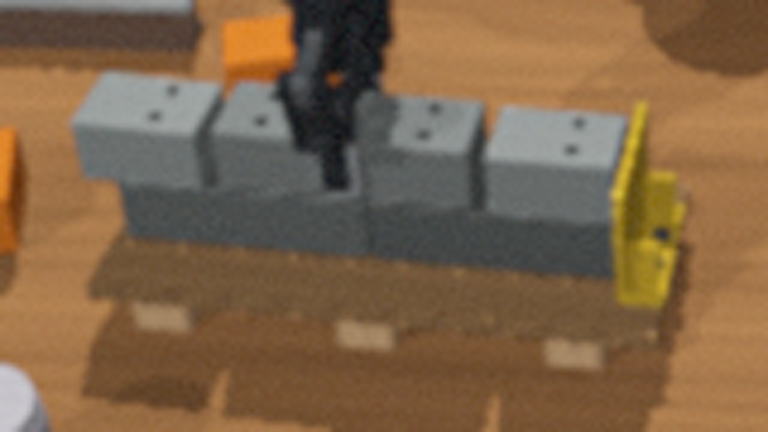

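View pics/w12.png

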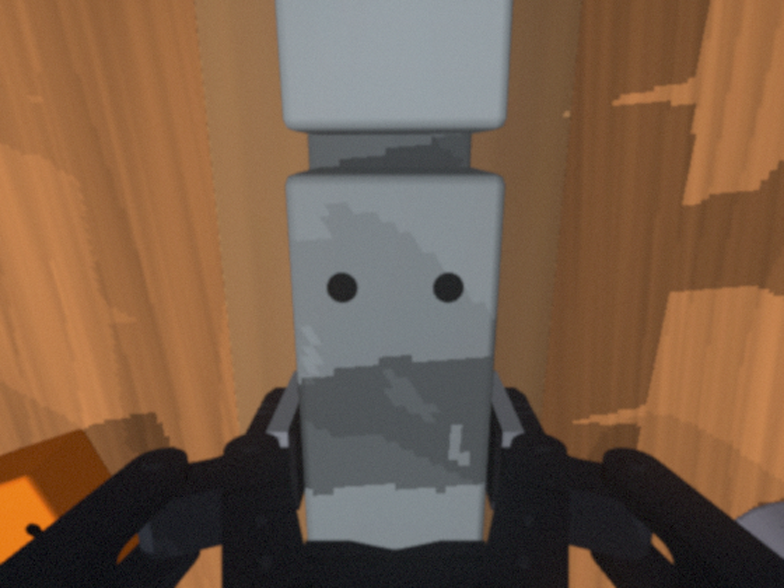

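The tie is in the gap with clearance at both ends (wrist rows 133–172 show the gap to the starter), and it's almost down. Last millimetres, slowly.

```bash
python3 -m jog '[[[0.001,0,0,0,0,0],[0.001,0,0,0,0,0],[0,0,0,0,0,0],[0,0,0,0,0,0]]]'
python3 -m jog '[[[0.001,0,0,0,0,0],[0,0,0,0,0,0],[0,0,0,0,0,0]]]'
```

```text
time_s: 14.78
eef_pos: [525.5, -166.3, 82.0]
ee_rot: [0.479, 0.52, 0.479, -0.52]
force: [0.5, 0.4, -3.4]
grip_width: 0.554
time_s: 15.15
eef_pos: [525.5, -166.3, 81.9]
ee_rot: [0.48, 0.52, 0.479, -0.52]
force: [-4.0, 1.6, 8.3]
grip_width: 0.56
```

Contact felt (+8 N). Release and rise.

```bash
python3 -m jog '[[[0,0,0,0,0,0],[0,0,0,0,0,0],[0,0,0,0,0,0],[0,0,0,0,0,0],[0,0,0,0,0,0]]]' 120
python3 -m jog '[[[-0.02,0,0,0,0,0],[-0.04,0,0,0,0,0],[-0.04,0,0,0,0,0],[0,0,0,0,0,0],[0,0,0,0,0,0]]]' 0
python3 - <<'E'
from h import *
s=ctrl.sense(); print(Rt(s).round(3), np.round(s["eef_pos"],1), s["grip_width"])
c=cam("wrist"); save(c,"w13",None,1.4)
c=cam("top"); save(c,"t13",(280,170,460,270),4.4)
E
```

```text
time_s: 15.78
eef_pos: [525.5, -166.3, 81.9]
ee_rot: [0.48, 0.52, 0.479, -0.52]
force: [-3.7, 1.2, 7.0]
grip_width: 0.553
time_s: 16.4
eef_pos: [525.2, -166.2, 180.5]
ee_rot: [0.479, 0.52, 0.479, -0.52]
force: [-0.6, -0.3, -0.4]
grip_width: 1.002
[[ 0.     0.997 -0.082]
 [-0.    -0.082 -0.997]
 [-1.     0.     0.   ]] [ 525.2 -166.2  180.5] 1.0021280306151796
```

View pics/w13.png

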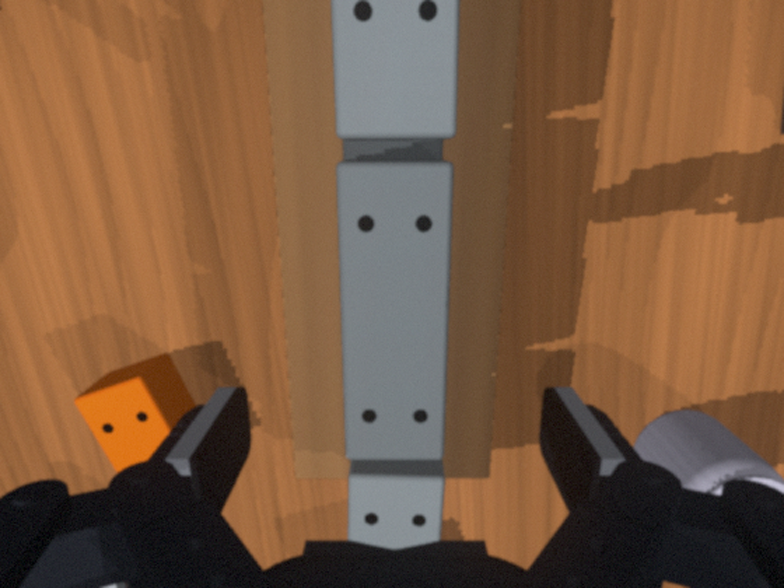

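The 120 count barely opened the jaws, so they let go as the rise began. The tie still lies flat and straight between the half ties, top edge at row 162, bottom edge at row 460. I'll check its position numerically.

Run:
```python
from h import *
c=cam("wrist")
psi=-0.082; O=np.array([524.7,-157]); ex=np.array([np.cos(psi),np.sin(psi)]); ey=np.array([-np.sin(psi),np.cos(psi)])
for n,u,v in [("tie",366,223),("tie",424,223),("tie",369,416),("tie",420,416),("tie +y",395,162),("tie -y",395,460),("st -y",395,137),("sth",363,11),("sth",428,10),("cl +y",395,476),("clh",371,519),("clh",419,520)]:
    p=ray(c,u/1.4,v/1.4,108); d=p[:2]-O; print(n,p.round(1),"skid",round(d@ex,1),round(d@ey,1))
```

```text
tie [ 517.2 -119.9  108. ] skid -10.6 36.4
tie [ 541.1 -121.8  108. ] skid 13.4 36.4
tie [ 509.7 -209.6  108. ] skid -10.7 -53.6
tie [ 533.4 -211.5  108. ] skid 13.1 -53.6
tie +y [531.1 -96.6 108. ] skid 1.4 60.8
tie -y [ 519.8 -234.3  108. ] skid 1.5 -77.5
st -y [531.9 -87.1 108. ] skid 1.4 70.3
sth [523.7 -42.2 108. ] skid -10.4 114.4
sth [547.6 -43.8 108. ] skid 13.6 114.7
cl +y [ 519.1 -243.3  108. ] skid 1.5 -86.5
clh [ 505.  -267.6  108. ] skid -10.5 -111.8
clh [ 529.  -270.1  108. ] skid 13.5 -112.4
```

View pics/t13.png

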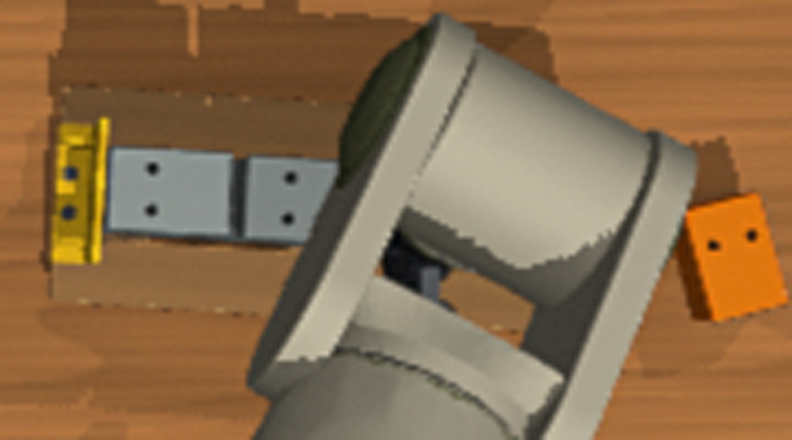

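Tie mid is at skid y ≈ -8.6, and all three are in line (x ≈ +1.4). Next I'll move behind the closer with the fingers slightly parted, to give a flat two-point pusher.

```bash
python3 -m jog '[[[0,0,0.04,0,0,0],[0,0,0.05,0,0,0],[0,0,0.05,0,0,0],[0,0,0.046,0,0,0],[0,0,0,0,0,0],[0.03,0,0,0,0,0],[0.03,0,0,0,0,0],[0.03,0,0,0,0,0],[0.008,0,0,0,0,0],[0,0,0,0,0,0],[0,0,0,0,0,0]]]' 220
python3 - <<'E'
from h import *
s=ctrl.sense(); print(Rt(s).round(3), np.round(s["eef_pos"],1), s["grip_width"])
c=cam("wrist"); save(c,"w14",None,1.4)
psi=-0.082; O=np.array([524.7,-157]); d=np.array(s["eef_pos"])[:2]-O; print(d@[np.cos(psi),np.sin(psi)],d@[-np.sin(psi),np.cos(psi)])
c=cam("scene"); save(c,"s14",(130,190,290,280),4.8)
E
```

```text
time_s: 17.92
eef_pos: [510.8, -351.9, 84.3]
ee_rot: [0.48, 0.52, 0.478, -0.52]
force: [0.0, 0.1, 1.0]
grip_width: 0.135
[[ 0.002  0.997 -0.082]
 [-0.002 -0.082 -0.997]
 [-1.     0.003  0.002]] [ 510.8 -351.9   84.3] 0.13506826812145234
2.0661259845884725 -195.40315598658051
```

View pics/w14.png

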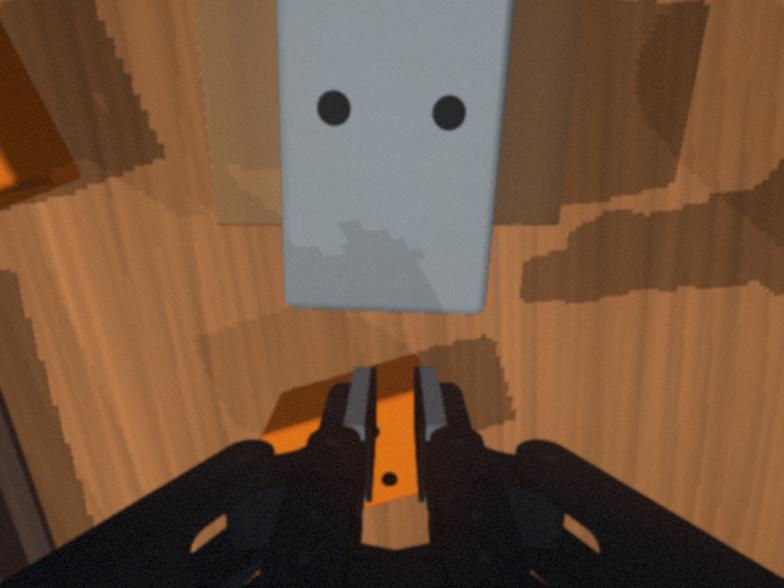

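View pics/s14.png

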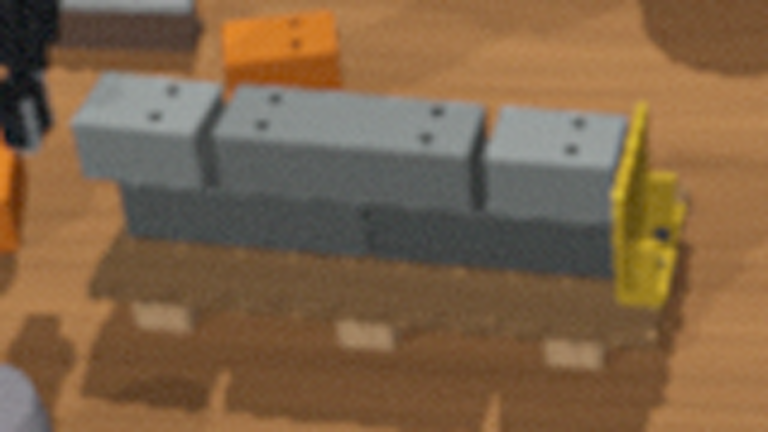

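```bash
python3 -m jog '[[[0.002,-0.001,-0.008,0,0,0],[0,0,-0.008,0,0,0],[0,0,-0.004,0,0,0],[0,0,-0.003,0,0,0],[0,0,-0.003,0,0,0],[0,0,-0.003,0,0,0],[0,0,-0.003,0,0,0],[0,0,-0.003,0,0,0]]]'
python3 -m jog '[[[0,0,-0.002,0,0,0],[0,0,-0.002,0,0,0],[0,0,-0.001,0,0,0],[0,0,0,0,0,0]]]'
python3 - <<'E'
from h import *
s=ctrl.sense(); print(np.round(s["eef_pos"],1), s["grip_width"],s["force"])
psi=-0.082; O=np.array([524.7,-157]); d=np.array(s["eef_pos"])[:2]-O; print(d@[np.cos(psi),np.sin(psi)],d@[-np.sin(psi),np.cos(psi)])
c=cam("scene"); save(c,"s15",(130,190,290,280),4.8)
E
```

```text
time_s: 19.02
eef_pos: [512.1, -316.7, 81.1]
ee_rot: [0.48, 0.52, 0.479, -0.52]
force: [-0.7, -2.1, 0.2]
grip_width: 0.135
time_s: 19.52
eef_pos: [512.5, -311.7, 81.1]
ee_rot: [0.479, 0.52, 0.479, -0.52]
force: [-0.4, -1.7, 0.5]
grip_width: 0.14
[ 512.5 -311.7   81.1] 0.13980427957108482 [-0.40064984 -1.66445905  0.47853085]
0.5465381398865028 -155.16275547775592
```

View pics/s15.png

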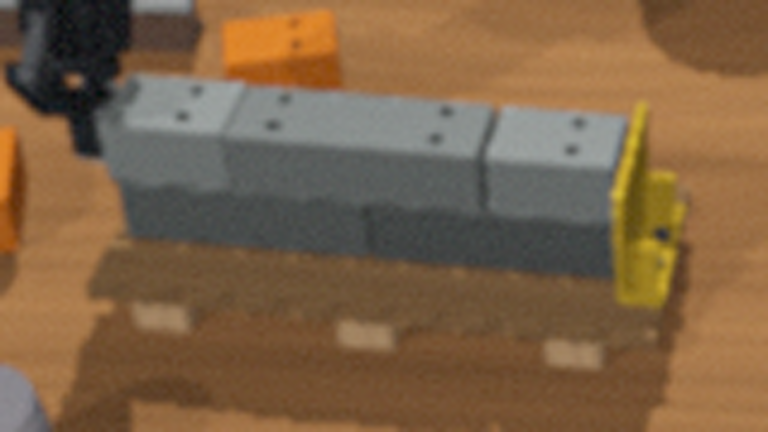

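The closer now pushes the tie, and about 5 mm of gap is left before the starter (490,125). I'll keep pushing in small steps until the force rises.

```bash
python3 -m jog '[[[0,0,-0.002,0,0,0],[0,0,-0.001,0,0,0],[0,0,-0.001,0,0,0],[0,0,0,0,0,0]]]'
python3 -m jog '[[[0,0,-0.001,0,0,0],[0,0,0,0,0,0]]]'
python3 -m jog '[[[0,0,-0.001,0,0,0],[0,0,0,0,0,0]]]'
```

```text
time_s: 20.08
eef_pos: [512.9, -307.7, 81.0]
ee_rot: [0.479, 0.52, 0.479, -0.52]
force: [-0.2, -2.2, 1.6]
grip_width: 0.139
time_s: 20.32
eef_pos: [513.0, -306.8, 81.0]
ee_rot: [0.479, 0.52, 0.479, -0.52]
force: [-0.8, -3.6, 2.1]
grip_width: 0.142
time_s: 20.58
eef_pos: [513.0, -306.6, 81.1]
ee_rot: [-0.48, -0.52, -0.478, 0.52]
force: [-0.9, -8.3, -1.1]
grip_width: 0.136
```

```bash
python3 -m jog '[[[0,0,-0.001,0,0,0],[0,0,0,0,0,0],[0,0,0,0,0,0]]]'
python3 - <<'E'
from h import *
s=ctrl.sense(); print(np.round(s["eef_pos"],1), s["force"])
c=cam("scene"); save(c,"s16",(130,190,290,280),4.8)
E
```

```text
time_s: 20.95
eef_pos: [513.0, -306.6, 81.2]
ee_rot: [-0.48, -0.52, -0.478, 0.521]
force: [-1.8, -11.8, -1.4]
grip_width: 0.137
[ 513.  -306.6   81.2] [ -1.79365489 -11.81159826  -1.3919711 ]
```

View pics/s16.png

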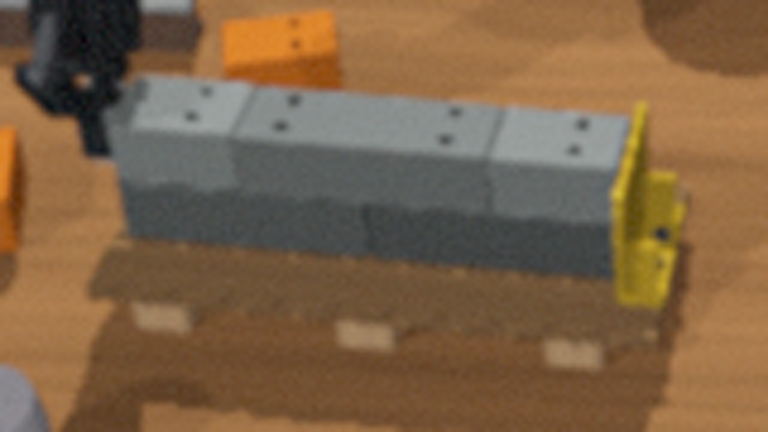

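Force has risen to 12 N with no further motion, so the course is tight and no gaps show. Backing off, then a check from above.

```bash
python3 -m jog '[[[0,0,0.01,0,0,0],[0,0,0.02,0,0,0],[-0.05,0,0,0,0,0],[-0.06,0,0,0,0,0],[-0.06,0,-0.04,0,0,0],[-0.02,0,-0.05,0,0,0],[0,0,-0.05,0,0,0],[0,0,0,0,0,0],[0,0,0,0,0,0]]]' 0
python3 - <<'E'
from h import *
s=ctrl.sense(); print(np.round(s["eef_pos"],1), s["force"])
c=cam("wrist"); save(c,"w17",None,1.4);np.savez("w17.npz",R=c["R"],t=c["t"],mtx=c["mtx"])
E
```

```text
time_s: 22.12
eef_pos: [521.5, -201.2, 262.8]
ee_rot: [0.479, 0.52, 0.479, -0.52]
force: [0.8, -0.8, 0.6]
grip_width: 0.998
[ 521.5 -201.2  262.8] [ 0.76098694 -0.75979381  0.64746558]
```

View pics/w17.png

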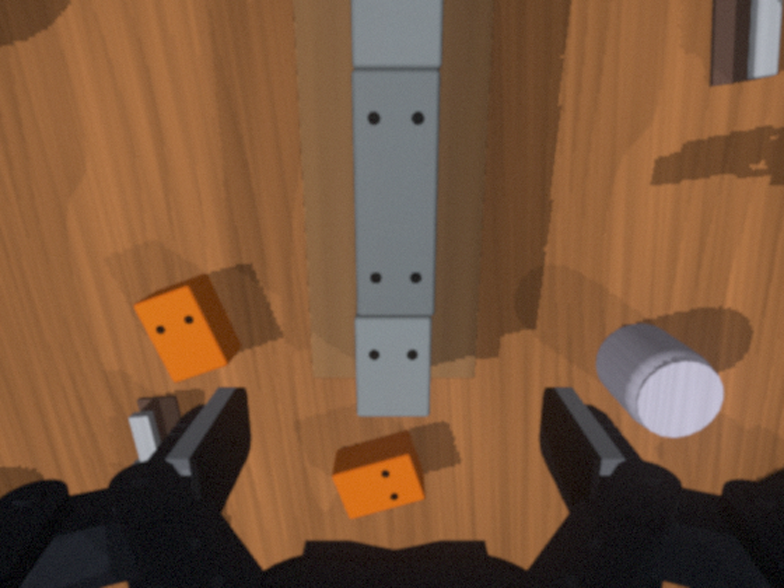

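The course is tight and straight, with joints at rows 68 and 317. Now the stop end, and the numbers.

```bash
python3 -m jog '[[[0,0,-0.04,0,0,0],[0,0,-0.05,0,0,0],[0,0,-0.05,0,0,0],[0,0,0,0,0,0],[0,0,0,0,0,0]]]'
python3 - <<'E'
from h import *
psi=-0.082; O=np.array([524.7,-157]); ex=np.array([np.cos(psi),np.sin(psi)]); ey=np.array([-np.sin(psi),np.cos(psi)])
c=np.load("w17.npz")
for n,u,v in [("tie",374,118),("tie",418,118),("tie",376,278),("tie",416,278),("j1",397,68),("j2",395,317),("cl",374,355),("cl",412,355),("cl -y",394,415)]:
    p=ray(c,u/1.4,v/1.4,108); d=p[:2]-O; print(n,p.round(1),"skid",round(d@ex,1),round(d@ey,1))
c=cam("wrist"); save(c,"w18",None,1.4);np.savez("w18.npz",R=c["R"],t=c["t"],mtx=c["mtx"])
E
```

```text
time_s: 22.8
eef_pos: [533.1, -62.2, 262.7]
ee_rot: [0.479, 0.52, 0.479, -0.52]
force: [-0.3, 0.4, 0.6]
grip_width: 0.998
tie [ 518.1 -110.   108. ] skid -10.4 46.3
tie [ 542.1 -112.   108. ] skid 13.6 46.3
tie [ 510.8 -200.   108. ] skid -10.3 -44.0
tie [ 534.7 -201.9  108. ] skid 13.6 -44.0
j1 [532.6 -86.1 108. ] skid 2.1 71.3
j2 [ 520.1 -225.6  108. ] skid 1.1 -68.7
cl [ 504.9 -249.7  108. ] skid -12.2 -94.0
cl [ 528.7 -251.7  108. ] skid 11.8 -94.0
cl -y [ 513.9 -293.1  108. ] skid 0.4 -136.5
```

View pics/w18.png

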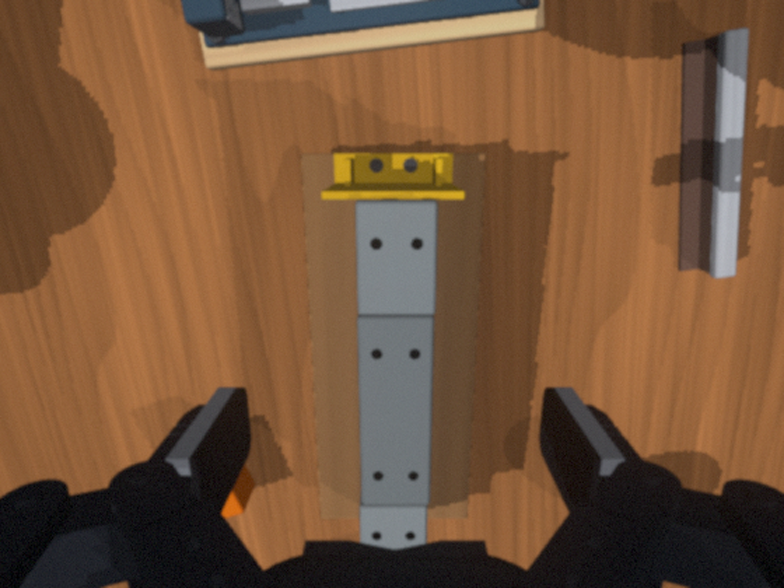

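Run:
```python
from rig import workorder, ctrl
print(workorder.finish_job(), ctrl.sense()["time_s"])
```

```text
the job is handed in; nothing more can be done
the job is handed in; nothing more can be done
```

The job is done and handed in at about 23 s of the 58 s allowed; no verdict was reported.

**What I did:** I pushed the pawl lever over until the pawl was off the rack, then slid the jaw back about 62 mm by its knob. I lifted the tie out, laid it in the gap and pushed the upper course up with two slightly parted fingers. The push rose to about 12 N with no further movement.

**Last checks (pictures and force only):**
- **Upper course:** It is tight to the yellow stop with no gaps visible, all three pieces flat and in line. Across the skid they read between -0.5 and +2 mm (limit 7 mm).
- **Tie:** Its centre reads about +1 mm along the skid from the joint (limit 5 mm). The closer reads 1–3 mm from its place (limit 6 mm), depending on the mark used. That is about the size of the calibration error.
- **Everything else:** The arm was clear when I handed in. I saw no sign of movement in the lower course, rail offcut, screw tin or orange pieces. I did not re-measure them, nor look at the drill or jaw again at the end.

**What did not go as planned:** My first opening command barely opened the fingers, so they let go as I began to lift. The tie still lay flat and straight, about 9 mm short of centre as planned. It did not seem to drop, but I did not measure its speed at that moment.

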